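Lock the toothbrush stand onto its dock pin

TASK

Pick up the toothbrush stand by its ceramic column and lay its steel foot plate lengthwise in the dock, long edge against the back rail, with the part of the plate ahead of the hole (the end away from the column) resting on top of the pin. Then slide it gently along the rail, towards the holed end, until the hole finds the pin and the plate drops flat on the dock floor; stop as soon as it catches, never bang it down or force it against pin or rail, keep the stand upright, and let go. Leave everything else on the shelf where it is.

Things in the scene. Friction and masses are not known exactly. Their poses are not given: they have to be found in the camera images.
- stand: Toothbrush stand, 0.28-0.52 kg: steel foot plate 90 mm (x) by 150 mm (y), 6 mm thick, carrying a beige ceramic column 44 mm across and 70 mm tall (three dark holes in its top), axis at x = 0, y = -32 mm. Origin: centre of the plate's underside, z up. Hole at x = 0, y = +25 mm, 50 mm from the +y end. Starts flat on the shelf, +y end roughly to the robot's left.
- stand_hole (a point): Centre of the plate's 14 mm through hole, at the plate's underside; axes as the stand's.
- stand_top (a point): Centre of the top face of the ceramic column, 76 mm above the plate's underside.
- dock: Fixed steel dock: floor 100 mm (x) by 270 mm (y from -160 to +110), its top 4 mm above the shelf. Origin: shelf level, middle of the dark slot in the floor. Back rail along the +x side. The stand goes in with its y axis along the dock's y and is slid towards +y. Before it catches it lies aslant by about 5 degrees, tail on the floor, underside on the pin.
- dock_slot (a point): Middle of the 46 mm long dark slot along the dock's y, on the floor, 4 mm above the shelf. A fixed steel pin, 10 mm across with rounded top, stands in the slot at x = 0, its top 8 mm above the floor. It is locked anywhere from y = -15 to +15 mm of this point; where is not measured, so feel for it. Sliding the stand takes 1 to 6 N; when the hole catches the pin it stops dead.
- dock_rail (a point): Top of the back rail's inner face, above x = +46 mm of the dock, level with the slot's middle; 26 mm above the shelf. The rail runs the dock's whole length. With the plate's long edge against it, the hole is in line with the pin to within 1 mm.
- cup: Bystander, loose: frosted glass cup, 68 mm wide, 95 mm tall, upright; origin at its underside's centre. Leave alone.
- nail_file: Bystander, loose: nail file, stainless, 150 mm long (y), 22 mm wide, 6 mm thick, lying flat; origin at its underside's centre. Leave alone.
- pill_box: Bystander, loose: pill box, purple, seven hinged lids, 150 mm (y) by 42 mm, 25 mm tall; origin at its underside's centre. Leave alone.
- jar: Bystander, loose: glass jar, 60 mm wide, 60 mm tall, metal lid; origin at its underside's centre. Leave alone.
- soap_dish: Bystander, loose: soap dish, white bowl 100 mm wide, 25 mm tall; origin at its underside's centre. Leave alone.

How it is judged:
On the way:
1. the stand lies along the dock's rail, riding on top of the pin and not yet dropped (x of stand_hole in the frame of dock between -0.006 and 0.006 m and y of stand_hole in the frame of dock between -0.05 and 0.012 m and z of stand_hole in the frame of dock between 0.0085 and 0.016 m and contact force between stand and dock above 0.5 N), for 0.2 s.
At the end, for the whole second after the job is handed in: The foot plate lies flat on the dock floor (hole within 2 mm of floor height, tilt under 0.03 rad) with the pin through its hole (hole within 6 mm of the dock's centre line and 21 mm of its origin along the rail), lengthwise to 0.08 rad, at rest and released (z of stand_hole in the frame of dock between 0.002 and 0.006 m and x of stand_hole in the frame of dock between -0.006 and 0.006 m and y of stand_hole in the frame of dock between -0.021 and 0.021 m and angle between stand's own z axis and vertical below 0.03 rad and angle between the y axis of stand and the y axis of dock, either way round below 0.08 rad and linear speed of stand below 0.01 m/s and contact force between stand and dock above 0.5 N); the robot touches nothing.
It fails at once if the stand is pressed or banged against the dock, its rail or its pin with more than 30 N (contact force between stand and dock above 30 N).
It fails at once if the stand is tipped by more than 0.4 rad (angle between stand's own z axis and vertical above 0.4 rad).
It fails at once if a bystander is moved more than 30 mm (distance of any of cup, nail_file, pill_box, jar, soap_dish from where it was at the start of the episode above 0.03 m).
It also fails if it takes over 48 s, if anything falls off the work surface, if the arm or the gripper's body presses on something with over 40 N, if the wrist force passes 120 N, or if a joint passes its speed limit or range.

ROBOT

A 7-joint arm with a two-finger parallel gripper is mounted at the origin on the work surface. World frame = base frame: x ahead of the robot, y to its left, z up, the work surface at z = 0. Lengths are in m, angles in rad, forces in N, time in s.
With the tool pointing down it reaches from about 0.35 to 0.9 m from the base axis. Payload 8.1 kg.
Tool frame: the origin (TCP) lies midway between the tips of the shut fingers; the grasp point (between the pads) lies 19 mm behind it; z points along the fingers, y is the line along which they close (so a half turn about z gives the same grasp; the last joint's range is limited). The gripper opens to 92 mm and grips with 3 to 60 N. Pads are 19 mm wide; open, the fingers measure 130 mm over their backs; the gripper's body (75 mm by 190 mm) begins 47 mm behind the grasp point.
Start: joints at [-1.355, 0.434, 0.025, 1.573, -0.012, 1.134, -0.075], TCP at [0.196, 0.594, 0.227] pointing down, gripper open.
Joint ranges: [-2.62, 2.62], [-0.44, 2.09], [-1.27, 1.32], [0.08, 2.57], [-1.32, 4.46], [0.12, 2], [-2.74, 2.74]. Speed limits (rad/s): [2.22, 2.22, 3.01, 3.01, 3.14, 3.14, 3.14].

INTERFACE

Orientations are given as a rotation vector (axis times angle).
In Python, from cell import arm gives the robot as it stands.
- The arm moves only by the tool move_arm, never from a script. Its argument "motion" is a list of rows, each an object of numbers: "tx", "ty", "tz": the shift along the tool's x, y, z normalised to -1 to 1, where 1 is 1000 mm; "twist": the turn about the tool's z normalised to -1 to 1, where 1 is pi/2 rad. In form: [{"tx": .., "ty": .., "tz": .., "twist": ..}, ...]. A call has 1 to 12 rows; each row shifts and turns the commanded pose from where the row before left it, along the tool's axes as they then stand; what a row does not reach is not made up. A row lasts 1/10 s, in which the tool goes at most 50 mm and 8.59 degrees, less where a joint would pass 70% of its speed; a pose out of reach is approached as far as the arm can. A call with a number of a shift or a turn outside -1 to 1 is refused whole. A call with a gripper value outside its range is refused whole. "gripper" is the gripper's target within -1 to 1 (shut at 1, half-way at 0, fully open at -1), set as the call begins (left out, the last holds). The fingers move at their own pace and stop on an object; "squeeze" is the grip in N (left out, the last holds). Time passes only in rows, so rows that do not move let the fingers close. It gives the time, the measured TCP pose, the force, the opening and the grip force at its end, in the units of the state.
- arm.observe(): the state, without advancing time (a new reading comes with each control period).
- arm.get_image(name): name is "side" or "top" or "wrist"; returns the picture (420x560x3 uint8, red, green, blue); there is no depth.
- arm.calibration(name): a dict with "K" (3x3 intrinsics, pixels), "k1" (the pictures are not rectified: a ray, as slopes to the right and down, at radius r is drawn at 1 + k1 r^2 times it, then the intrinsics apply), "T" (4x4, takes a point from camera to world coordinates). Camera axes: x right, y down, z forward; pixel columns grow to the right and rows downward; lengths in m; the calibration is good to about 2 mm. A picture is of the moment at which its call begins: read the wrist's pose just before it. calibration takes no time and is no camera call; for the wrist camera it gives the pose at the moment of the call.
- arm.sign_off(): hands the job in; it is judged then, once.
Trained networks look in the newest picture that a camera, given by its name, has taken for a name from the list of things; names that differ only in an ending like _2 or _b are one class to them, and where a whole thing is asked for, a point or a joint stands for the part that bears it (a point fixed in the world has none). Each returns a list of dicts, best first, with "conf" (0 to 1); they miss things now and then, are a little off and sometimes report something else, mostly with a low value. They report only what shows in the picture. A call takes as long as a camera call.
- arm.look_for(camera, query): "point" ([column, row] as shares, 0 to 1, of the picture: columns of its width, rows of its height, amid what is visible of it).
- arm.regions_of(camera, query): "region" (420x560 bool, what is visible of it) and "point" ([column, row] as shares, 0 to 1, of the picture: columns of its width, rows of its height, amid what is visible of it).
- arm.place_of(camera, query): "point" ([column, row] as shares, 0 to 1, of the picture: columns of its width, rows of its height: a listed point, or the origin of a listed thing).
The state is a dict: "clock": time; "joints": joint angles; "dq": joint speeds; "joint_efforts": joint torques, N m; "position": TCP position; "ee_rot": TCP orientation; "force": force on the tool from outside, world axes, zero at the start; "ft_torque": the same for the moment, N m; "width": opening from 0.0 (shut) to 1.0 (fully open); "gripper_force": force on a finger pad.
Only numpy, scipy, OpenCV 4.12 (cv2) and the standard library are available. Lean on these libraries where they do the work, as an engineer would, in place of code of your own. Each camera call takes 0.05 s, during which the arm holds its last target. There are 200 camera calls.

## Working session

There is one attempt and no reset: what is moved stays moved. The work goes in short steps, Python scripts to look and compute and a tool call to move; the robot and the scene stay as the last step left them, time stands still between calls to the robot, and variables do not carry over. Pictures are saved under pics/ and viewed, at most 13 in all, crops included, and the job is handed in when it is done.

Besides the shell and the picture viewer there is one more tool, called after ">>>" as a command line: name --argument value ..., lists and objects as JSON in quotes. move_arm: Moves the arm, as the interface text tells. Scaled input: -1 to 1 covers 1000 mm each way for a shift and pi/2 rad each way for a turn. Its arguments: {"type":"object","properties":{"motion":{"type":"array","items":{"type":"object","properties":{"tx":{"type":"number"},"ty":{"type":"number"},"tz":{"type":"number"},"twist":{"type":"number"}}}},"gripper":{"type":"number"},"squeeze":{"type":"number"}},"required":["motion"]}

```bash
mkdir -p pics; ls; cat > h.py <<'E'
import numpy as np, cv2
from cell import arm
def ray(cam,pt,cal=None):
    c=cal or arm.calibration(cam); K=np.array(c["K"]);T=np.array(c["T"])
    u=np.array([pt[0]*560,pt[1]*420])
    d=np.array([(u[0]-K[0,2])/K[0,0],(u[1]-K[1,2])/K[1,1]]); s=d.copy()
    for _ in range(30): s=d/(1+c["k1"]*(s@s))
    r=T[:3,:3]@np.array([s[0],s[1],1.]); return T[:3,3],r
def at(cam,pt,z,cal=None):
    o,r=ray(cam,pt,cal); return o+r*(z-o[2])/r[2]
def tri(rs):
    A=np.zeros((3,3));b=np.zeros(3)
    for o,r in rs:
        r=r/np.linalg.norm(r);P=np.eye(3)-np.outer(r,r);A+=P;b+=P@o
    return np.linalg.solve(A,b)
E
python3 - <<'E'
from h import *
np.set_printoptions(precision=4,suppress=True)
s=arm.observe(); print({k:s[k] for k in("clock","position","ee_rot","force","width")})
ims=[]
for c in("top","side"):
    im=arm.get_image(c); cv2.imwrite(f"pics/{c}0.png",cv2.cvtColor(im,4))
    print(c,arm.calibration(c)["T"])
    for q,z in(("stand_hole",0),("stand_top",.076),("stand",0),("dock",0),("dock_slot",.004),("dock_rail",.026),("cup",0),("nail_file",0),("pill_box",0),("jar",0),("soap_dish",0)):
        r=arm.place_of(c,q)
        for e in r[:2]: print(c,q,round(e["conf"],2),np.round(np.array(e["point"])*[560,420],1),at(c,e["point"],z)[:2])
E
```

```text
pics
{'clock': 0.0, 'position': array([0.1958, 0.593 , 0.2259]), 'ee_rot': array([-0.4987, -3.1016,  0.0026]), 'force': array([0.2829, 1.319 , 0.1975]), 'width': 0.9998940766204247}
top [[ 0.0276 -0.9934  0.1114  0.4497]
 [-0.9993 -0.0301 -0.0212  0.0309]
 [ 0.0244 -0.1107 -0.9935  1.2018]
 [ 0.      0.      0.      1.    ]]
top stand_hole 0.66 [319.1 269.5] [ 0.437  -0.1028]
top stand_hole 0.22 [348.5 274.9] [ 0.4251 -0.178 ]
top stand_top 0.66 [348.6 275.3] [ 0.4257 -0.1651]
top stand 0.66 [330.  272.2] [ 0.4309 -0.1307]
top dock 0.67 [248.6 188.8] [0.6375 0.0821]
top dock_slot 0.9 [248.7 189.1] [0.6362 0.0816]
top dock_rail 0.77 [249.4 168.5] [0.6852 0.0807]
top cup 0.9 [246.  260.4] [0.4549 0.0824]
top nail_file 0.69 [185.5 264. ] [0.4409 0.2351]
top pill_box 0.9 [133.9 241.2] [0.494  0.3706]
top jar 0.92 [156.1 182.9] [0.6459 0.3214]
top jar 0.55 [134.  237.7] [0.5029 0.3708]
top soap_dish 0.98 [396.9 196.2] [ 0.6307 -0.3027]
top soap_dish 0.27 [320.6 269.6] [ 0.4369 -0.1066]
side [[ 0.9887 -0.1162  0.0951  0.4761]
 [-0.1502 -0.7563  0.6368 -0.5575]
 [-0.002  -0.6439 -0.7651  0.751 ]
 [ 0.      0.      0.      1.    ]]
side stand_hole 0.59 [220.5 275.5] [ 0.431  -0.0932]
side stand_top 0.58 [211.2 283.2] [ 0.4174 -0.154 ]
side stand 0.97 [220.7 292.4] [ 0.4288 -0.1328]
side dock 0.71 [302.  202.2] [0.6387 0.0808]
side dock_slot 0.68 [301.6 202. ] [0.637  0.0781]
side dock_slot 0.44 [211.4 284.3] [ 0.4115 -0.1136]
side dock_rail 0.93 [320.7 189.3] [0.6851 0.0921]
side cup 0.71 [230.5 210.7] [0.4663 0.0802]
side cup 0.69 [212.6 282.4] [ 0.4137 -0.1071]
side nail_file 0.52 [220.8 163.7] [0.4545 0.2443]
side pill_box 0.61 [235.1 131.1] [0.5033 0.3711]
side jar 0.69 [284.5 133.8] [0.6391 0.3381]
side soap_dish 0.69 [338.8 360.1] [ 0.6313 -0.3026]
```

View pics/top0.png

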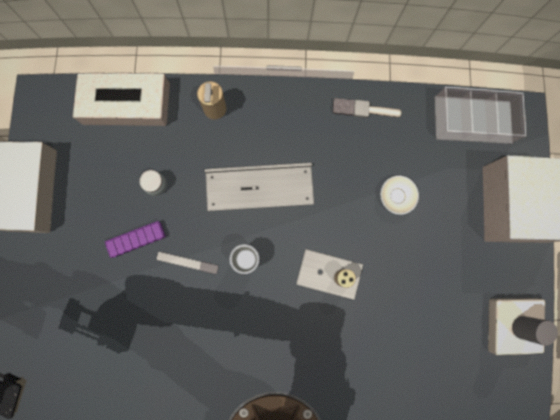

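View pics/side0.png

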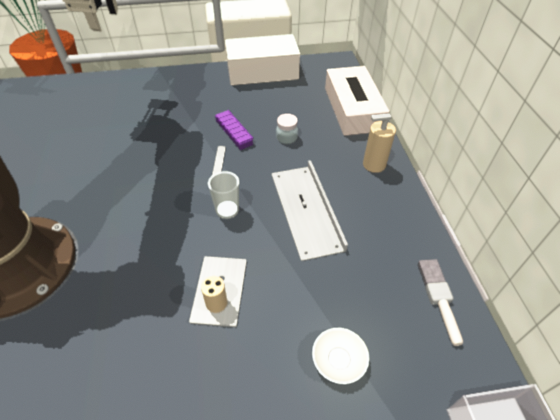

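The top view shows the dock at columns 205–313, rows 165–210. Its slot is near (250,188), the rail is on the upper (+x) side, and the dock's +y points left. The stand's plate is centred near (330,273) with its column at (347,277), and its hole is at (320,271), towards the left. The cup sits at (245,259), between the robot and the dock. The side view agrees with this.

```bash
cat >> h.py <<'E'
def rect(cam,q,z):
    r=arm.regions_of(cam,q)[0]; c=arm.calibration(cam)
    cs,_=cv2.findContours(r["region"].astype(np.uint8),cv2.RETR_EXTERNAL,cv2.CHAIN_APPROX_NONE)
    p=max(cs,key=cv2.contourArea)[:,0]
    w=np.array([at(cam,(a+.5)/np.array([560,420]),z,c)[:2] for a in p])
    return r["conf"],cv2.minAreaRect((w*1000).astype(np.float32)),w
E
python3 - <<'E'
from h import *
from scipy.spatial.transform import Rotation as R
np.set_printoptions(precision=4,suppress=True)
for c in("top","side"):
    arm.get_image(c)
    for q,z in(("stand",.006),("dock",.004)):
        try:
            k,r,w=rect(c,q,z); print(c,q,k,r)
        except Exception as e: print(c,q,e)
s=arm.observe();print(R.from_rotvec(s["ee_rot"]).as_matrix())
print(np.array(arm.calibration("wrist")["T"]))
im=cv2.imread("pics/top0.png"); a=cv2.resize(im[150:220,195:325],None,fx=6,fy=6,interpolation=cv2.INTER_CUBIC)
cv2.imwrite("pics/dockz.png",a)
E
```

```text
top stand 0.74 ((425.0970764160156, -129.5231475830078), (152.54299926757812, 88.15031433105469), 76.7333755493164)
top dock 0.93 ((643.275390625, 55.295623779296875), (111.68515014648438, 270.4099426269531), 4.524438381195068)
side stand 0.64 ((427.1846618652344, -128.60757446289062), (156.76658630371094, 92.91960906982422), 76.82179260253906)
side dock 0.77 ((647.05224609375, 61.215431213378906), (111.8508071899414, 289.4825134277344), 4.633200168609619)
[[-0.9496  0.3135 -0.    ]
 [ 0.3135  0.9496  0.    ]
 [ 0.      0.     -1.    ]]
[[ 0.3142  0.9035  0.2915  0.1164]
 [ 0.9493 -0.299  -0.0968  0.6187]
 [-0.0003  0.3071 -0.9517  0.3848]
 [ 0.      0.      0.      1.    ]]
```

View pics/dockz.png

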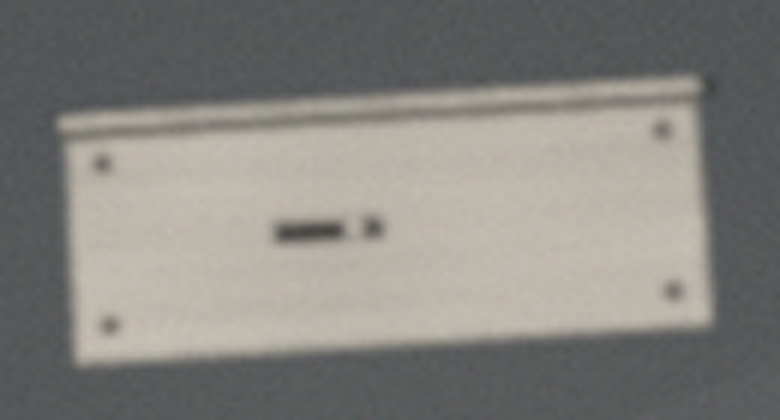

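The zoomed crop shows the slot from column 275 to 383, with the pin breaking it at about column 355. That puts the pin about 11 mm towards the dock's −y from the slot's middle. The dock is turned by about +4.5° and the stand by about −13.3°.

>>> move_arm --motion '[{"twist": 0.0944},{"twist": 0.0944},{"twist": 0.0944},{"twist": 0.0944},{"twist": 0.0944},{"twist": 0.0944},{"twist": 0.0944},{"twist": 0.0944},{"twist": 0.0944},{"twist": 0.0944}]' --gripper -1

```text
invalid input
```

>>> move_arm --motion '[{"tx": 0,"ty": 0,"tz": 0,"twist": 0.09},{"tx": 0,"ty": 0,"tz": 0,"twist": 0.09},{"tx": 0,"ty": 0,"tz": 0,"twist": 0.09},{"tx": 0,"ty": 0,"tz": 0,"twist": 0.09},{"tx": 0,"ty": 0,"tz": 0,"twist": 0.09},{"tx": 0,"ty": 0,"tz": 0,"twist": 0.09},{"tx": 0,"ty": 0,"tz": 0,"twist": 0.09},{"tx": 0,"ty": 0,"tz": 0,"twist": 0.09},{"tx": 0,"ty": 0,"tz": 0,"twist": 0.09},{"tx": 0,"ty": 0,"tz": 0,"twist": 0.09},{"tx": 0,"ty": 0,"tz": 0,"twist": 0.04}]'

```text
clock: 2.6
position: [0.1958, 0.5936, 0.2267]
ee_rot: [-2.462, -1.952, -0.0]
force: [-0.1, 0.2, 0.5]
width: 1.001
gripper_force: 0.0
```

>>> move_arm --motion '[{"tx": -0.035,"ty": 0.034,"tz": 0,"twist": 0},{"tx": -0.035,"ty": 0.034,"tz": 0,"twist": 0},{"tx": -0.035,"ty": 0.034,"tz": 0,"twist": 0},{"tx": -0.04,"ty": 0.029,"tz": 0,"twist": 0},{"tx": -0.04,"ty": 0.029,"tz": 0,"twist": 0},{"tx": -0.04,"ty": 0.029,"tz": 0,"twist": 0},{"tx": -0.04,"ty": 0.029,"tz": 0,"twist": 0},{"tx": -0.04,"ty": 0.029,"tz": 0,"twist": 0},{"tx": -0.04,"ty": 0.029,"tz": 0,"twist": 0},{"tx": -0.04,"ty": 0.029,"tz": 0,"twist": 0},{"tx": -0.04,"ty": 0.029,"tz": 0,"twist": 0},{"tx": -0.04,"ty": 0.029,"tz": 0,"twist": 0}]'

```text
clock: 3.8
position: [0.4467, 0.0576, 0.2272]
ee_rot: [-2.456, -1.959, -0.002]
force: [0.8, 0.9, -0.3]
width: 1.001
gripper_force: 0.0
```

>>> move_arm --motion '[{"tx": -0.045,"ty": 0.005,"tz": 0,"twist": 0},{"tx": -0.045,"ty": 0.005,"tz": 0,"twist": 0},{"tx": -0.045,"ty": 0.005,"tz": 0,"twist": 0},{"tx": -0.045,"ty": 0.005,"tz": 0,"twist": 0},{"tx": -0.038,"ty": 0.005,"tz": 0.02,"twist": 0},{"tx": 0,"ty": 0.002,"tz": 0.02,"twist": 0},{"tx": 0,"ty": 0,"tz": 0,"twist": 0}]'

```text
clock: 4.5
position: [0.4226, -0.1598, 0.1852]
ee_rot: [-2.458, -1.954, 0.004]
force: [-0.1, 0.1, 0.7]
width: 1.001
gripper_force: 0.0
```

```bash
cat > w.py <<'E'
from h import *
import sys
from scipy.spatial.transform import Rotation as R
np.set_printoptions(precision=4,suppress=True)
s=arm.observe(); p=s["position"]; M=R.from_rotvec(s["ee_rot"]).as_matrix(); print(s["clock"],p,"toolx",M[:2,0],s["force"])
cal=arm.calibration("wrist"); im=arm.get_image("wrist"); cv2.imwrite(f"pics/{sys.argv[1]}.png",cv2.cvtColor(im,4))
for q,z in(("stand_hole",0),("stand_top",.076),("stand",0),("dock_slot",.004),("dock_rail",.026)):
    for e in arm.place_of("wrist",q)[:1]: print(q,round(e["conf"],2),np.round(np.array(e["point"])*[560,420],1),at("wrist",e["point"],z,cal)[:2])
for q,z in (("stand",.006),("dock",.004)):
    try: print(rect("wrist",q,z)[:2])
    except Exception as e: print(e)
E
python3 w.py w1
```

```text
4.5 [ 0.4226 -0.1598  0.1852] toolx [0.2254 0.9743] [-0.1099  0.1301  0.7202]
stand_hole 0.97 [284.1 139.6] [ 0.4353 -0.1065]
stand_top 0.8 [281.9 206.8] [ 0.4203 -0.1621]
stand 0.97 [282. 159.] [ 0.4279 -0.1278]
dock_slot 0.19 [462.8 251.9] [ 0.6318 -0.2985]
dock_rail 0.54 [285.1 206.1] [ 0.4201 -0.1775]
(0.78, ((430.85260009765625, -129.83517456054688), (153.68515014648438, 92.81898498535156), 77.18508911132812))
(0.65, ((665.5218505859375, -34.8338737487793), (126.24055480957031, 86.80003356933594), 4.8939337730407715))
```

>>> move_arm --motion '[{"tx": -0.001,"ty": 0,"tz": 0.04,"twist": 0},{"tx": 0,"ty": 0,"tz": 0.04,"twist": 0},{"tx": 0,"ty": 0,"tz": 0.03,"twist": 0},{"tx": 0,"ty": 0,"tz": 0.025,"twist": 0},{"tx": 0,"ty": 0,"tz": 0.017,"twist": 0},{"tx": 0,"ty": 0,"tz": 0,"twist": 0}]'

```text
clock: 5.5
position: [0.4228, -0.1596, 0.0334]
ee_rot: [-2.454, -1.958, 0.003]
force: [0.4, 0.8, 0.2]
width: 0.997
gripper_force: 0.0
```

>>> move_arm --motion '[{"tx": 0,"ty": 0,"tz": 0,"twist": 0},{"tx": 0,"ty": 0,"tz": 0,"twist": 0},{"tx": 0,"ty": 0,"tz": 0,"twist": 0},{"tx": 0,"ty": 0,"tz": 0,"twist": 0},{"tx": 0,"ty": 0,"tz": 0,"twist": 0},{"tx": 0,"ty": 0,"tz": 0,"twist": 0},{"tx": 0,"ty": 0,"tz": 0,"twist": 0},{"tx": 0,"ty": 0,"tz": 0,"twist": 0},{"tx": 0,"ty": 0,"tz": 0,"twist": 0},{"tx": 0,"ty": 0,"tz": 0,"twist": 0}]' --gripper 1 --squeeze 15

```text
clock: 6.5
position: [0.4229, -0.1599, 0.0347]
ee_rot: [-2.455, -1.957, 0.001]
force: [-3.7, 1.0, 6.0]
width: 0.476
gripper_force: 15.0
```

>>> move_arm --motion '[{"tx": 0,"ty": 0,"tz": -0.01,"twist": 0},{"tx": 0,"ty": 0,"tz": -0.025,"twist": 0},{"tx": 0,"ty": 0,"tz": -0.035,"twist": 0},{"tx": 0,"ty": 0,"tz": -0.02,"twist": 0},{"tx": 0,"ty": 0,"tz": -0.01,"twist": 0},{"tx": 0,"ty": 0,"tz": 0,"twist": 0},{"tx": 0,"ty": 0,"tz": 0,"twist": 0}]' --gripper 1 --squeeze 25

```text
clock: 7.2
position: [0.4234, -0.1597, 0.1341]
ee_rot: [-2.455, -1.959, 0.0]
force: [0.0, -1.3, -4.6]
width: 0.476
gripper_force: 25.0
```

```bash
python3 w.py w2; python3 - <<'E'
from h import *
im=arm.get_image("side"); cv2.imwrite("pics/s2.png",cv2.resize(cv2.cvtColor(im,4)[150:350,150:370],None,fx=3,fy=3))
E
```

```text
7.2 [ 0.4234 -0.1597  0.1341] toolx [0.2222 0.975 ] [ 0.043  -1.3492 -4.565 ]
stand_hole 0.6 [284.9 154.1] [ 0.4349 -0.1163]
stand_top 0.84 [284.9 297.7] [ 0.4091 -0.2281]
stand 0.95 [283.3 192.9] [ 0.4244 -0.1551]
dock_rail 0.53 [282.2 192.8] [ 0.4249 -0.1481]
(0.68, ((425.2156677246094, -153.85586547851562), (226.5672607421875, 138.6177520751953), 77.77133178710938))
(0.59, ((652.1843872070312, -46.74601745605469), (105.39910888671875, 69.4085922241211), 4.344559192657471))
```

View pics/s2.png

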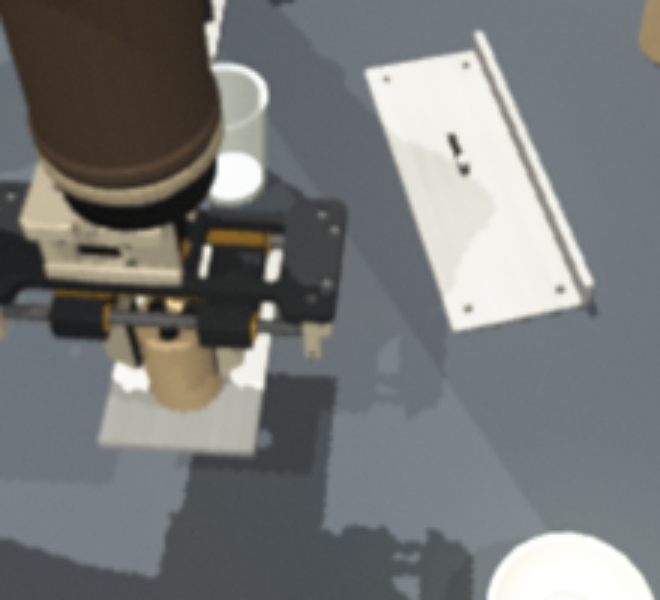

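View pics/w2.png

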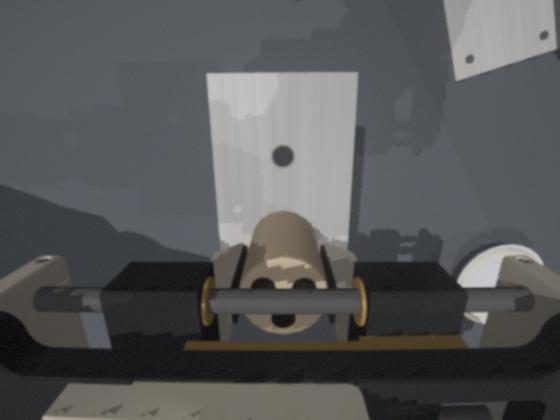

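The side view shows the stand held level in the gripper, clear of the shelf. The wrist view shows the hole at (283,156) and the plate in line with the tool. Next I turn it to the dock's yaw and carry it over.

>>> move_arm --motion '[{"tx": 0,"ty": 0,"tz": 0,"twist": -0.05},{"tx": 0,"ty": 0,"tz": 0,"twist": -0.08},{"tx": 0,"ty": 0,"tz": 0,"twist": -0.064},{"tx": 0,"ty": 0.02,"tz": 0,"twist": 0},{"tx": 0,"ty": 0.035,"tz": 0,"twist": 0},{"tx": 0,"ty": 0.04,"tz": 0,"twist": 0},{"tx": 0,"ty": 0.04,"tz": 0,"twist": 0},{"tx": 0,"ty": 0.04,"tz": 0,"twist": 0},{"tx": 0,"ty": 0.03,"tz": 0,"twist": 0},{"tx": 0,"ty": 0.0165,"tz": 0,"twist": 0},{"tx": 0,"ty": 0.005,"tz": 0,"twist": 0},{"tx": 0,"ty": 0,"tz": 0,"twist": 0}]'

```text
clock: 8.85
position: [0.6495, -0.142, 0.134]
ee_rot: [-2.13, -2.309, 0.001]
force: [-1.4, -0.5, -5.4]
width: 0.473
gripper_force: 25.0
```

```bash
python3 w.py w3; python3 - <<'E'
from h import *
for c in("top","side"):
    arm.get_image(c)
    for q,z in (("dock_slot",.004),("dock_rail",.026)):
        for e in arm.place_of(c,q)[:1]: print(c,q,round(e["conf"],2),np.array(e["point"])*[560,420],at(c,e["point"],z)[:2])
E
```

```text
8.85 [ 0.6495 -0.142   0.134 ] toolx [-0.0804  0.9968] [-1.3577 -0.5419 -5.4175]
stand_hole 0.88 [283.8 155. ] [ 0.646  -0.0982]
stand_top 0.76 [285.4 299.4] [ 0.6565 -0.2132]
stand 0.58 [281.8 192.4] [ 0.647 -0.137]
(0.7, ((648.1474609375, -135.638916015625), (140.69822692871094, 227.7973175048828), 4.487266540527344))
(0.76, ((651.3076782226562, 7.558345794677734), (108.33846282958984, 58.246585845947266), 4.6997504234313965))
top dock_slot 0.7 [249.2 191.1] [0.63099976 0.08012431]
top dock_rail 0.81 [248.472 167.706] [0.68720875 0.0831698 ]
side dock_slot 0.92 [297.584 200.886] [0.62815284 0.08311604]
side dock_rail 0.78 [320.096 188.58 ] [0.68414233 0.09457241]
```

View pics/w3.png

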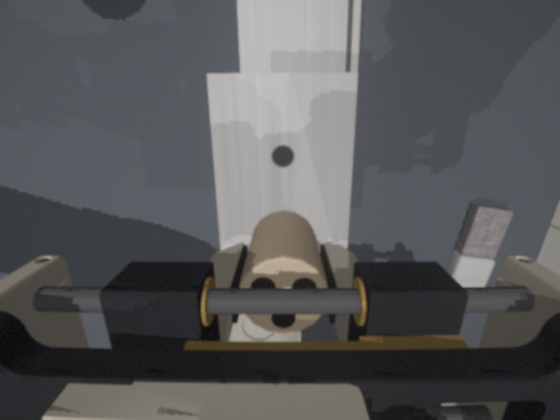

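The wrist view shows the dock ahead of the plate. Its outer edge is at column 240, the rail's inner line is at columns 349–350, and both run parallel to the plate.

```bash
python3 - <<'E'
from h import *
np.set_printoptions(precision=4,suppress=True)
c=arm.calibration("wrist")
im=cv2.imread("pics/w3.png",0)
for r in(5,35,60): print(r,list(im[r,342:364]),list(im[r,232:246]))
for r in (5,60):
  for col,z in((239.,.004),(349.5,.004),(349.5,.026)):
    print(r,col,z,at("wrist",(col/560,r/420),z,c)[:2])
# hole height along ray
for z in(.08,.09,.0993,.11): print(z,at("wrist",(283.5/560,155.5/420),z,c))
E
```

```text
5 [np.uint8(174), np.uint8(174), np.uint8(174), np.uint8(175), np.uint8(170), np.uint8(156), np.uint8(131), np.uint8(105), np.uint8(94), np.uint8(93), np.uint8(111), np.uint8(141), np.uint8(164), np.uint8(172), np.uint8(174), np.uint8(173), np.uint8(172), np.uint8(167), np.uint8(151), np.uint8(125), np.uint8(94), np.uint8(85)] [np.uint8(93), np.uint8(91), np.uint8(93), np.uint8(100), np.uint8(124), np.uint8(158), np.uint8(178), np.uint8(185), np.uint8(185), np.uint8(185), np.uint8(185), np.uint8(183), np.uint8(184), np.uint8(185)]
35 [np.uint8(175), np.uint8(175), np.uint8(176), np.uint8(174), np.uint8(158), np.uint8(127), np.uint8(101), np.uint8(93), np.uint8(99), np.uint8(122), np.uint8(154), np.uint8(171), np.uint8(177), np.uint8(177), np.uint8(177), np.uint8(174), np.uint8(166), np.uint8(144), np.uint8(108), np.uint8(88), np.uint8(85), np.uint8(89)] [np.uint8(93), np.uint8(91), np.uint8(93), np.uint8(92), np.uint8(97), np.uint8(115), np.uint8(149), np.uint8(172), np.uint8(184), np.uint8(186), np.uint8(187), np.uint8(186), np.uint8(185), np.uint8(184)]
60 [np.uint8(162), np.uint8(163), np.uint8(157), np.uint8(140), np.uint8(115), np.uint8(93), np.uint8(89), np.uint8(92), np.uint8(114), np.uint8(146), np.uint8(160), np.uint8(161), np.uint8(162), np.uint8(161), np.uint8(160), np.uint8(148), np.uint8(121), np.uint8(93), np.uint8(89), np.uint8(84), np.uint8(83), np.uint8(83)] [np.uint8(94), np.uint8(93), np.uint8(95), np.uint8(95), np.uint8(96), np.uint8(97), np.uint8(110), np.uint8(138), np.uint8(168), np.uint8(181), np.uint8(185), np.uint8(187), np.uint8(186), np.uint8(184)]
5 239.0 0.004 [0.597  0.0288]
5 349.5 0.004 [0.6927 0.0366]
5 349.5 0.026 [0.6889 0.0292]
60 239.0 0.004 [ 0.5988 -0.0152]
60 349.5 0.004 [ 0.6988 -0.0071]
60 349.5 0.026 [ 0.6945 -0.0112]
0.08 [ 0.645  -0.0882  0.08  ]
0.09 [ 0.6449 -0.0868  0.09  ]
0.0993 [ 0.6447 -0.0856  0.0993]
0.11 [ 0.6446 -0.0842  0.11  ]
```

>>> move_arm --motion '[{"tx": 0.015,"ty": 0.002,"tz": 0,"twist": 0},{"tx": 0.03,"ty": 0.002,"tz": 0,"twist": 0},{"tx": 0.035,"ty": 0.002,"tz": 0,"twist": 0},{"tx": 0.03,"ty": 0,"tz": 0.01,"twist": 0},{"tx": 0.017,"ty": 0,"tz": 0.02,"twist": 0},{"tx": 0,"ty": 0,"tz": 0.02,"twist": 0},{"tx": 0,"ty": 0,"tz": 0.014,"twist": 0},{"tx": 0,"ty": 0,"tz": 0.005,"twist": 0},{"tx": 0,"ty": 0,"tz": 0,"twist": 0},{"tx": 0,"ty": 0,"tz": 0,"twist": 0}]'

```text
clock: 10.55
position: [0.6459, -0.0157, 0.0665]
ee_rot: [2.131, 2.307, 0.001]
force: [0.5, 0.3, -5.4]
width: 0.477
gripper_force: 25.0
```

```bash
python3 w.py w4;python3 - <<'E'
from h import *
im=arm.get_image("side"); cv2.imwrite("pics/s4.png",cv2.resize(cv2.cvtColor(im,4)[130:280,230:390],None,fx=4,fy=4))
E
```

```text
10.55 [ 0.6459 -0.0157  0.0665] toolx [-0.079   0.9969] [ 0.4984  0.2959 -5.434 ]
stand_hole 0.88 [282.1 157. ] [0.6407 0.0353]
stand_top 0.94 [286.8 299.4] [ 0.6494 -0.039 ]
stand 0.7 [282.2 192.1] [0.6429 0.0074]
dock_rail 0.88 [357.9  94.4] [0.6861 0.0829]
(0.6, ((643.4630126953125, 9.718734741210938), (106.8107681274414, 173.08242797851562), 5.105312824249268))
(0.82, ((647.5640869140625, 48.07871627807617), (109.5615234375, 186.56053161621094), 5.228132247924805))
```

View pics/w4.png

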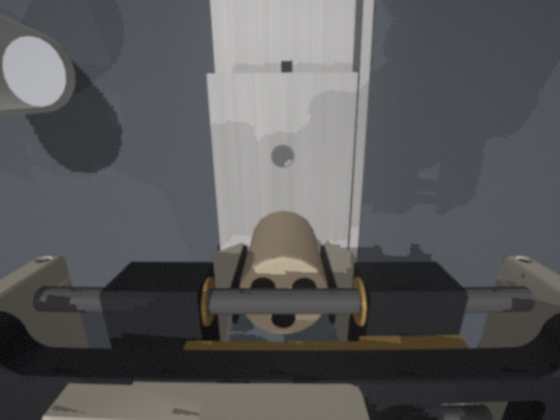

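```bash
python3 - <<'E'
from h import *
np.set_printoptions(precision=4,suppress=True)
c=arm.calibration("wrist")
for u,v,z in((287,61,.004),(290,161,.012),(290,161,.004),(283,156,.0318)): print(u,v,z,at("wrist",(u/560,v/420),z,c))
im=cv2.imread("pics/w4.png")
a=cv2.resize(im[50:180,230:370],None,fx=4,fy=4,interpolation=cv2.INTER_CUBIC); cv2.imwrite("pics/w4z.png",a)
g=cv2.cvtColor(im,6)
print(g[54:76,287]); 
for r in(20,60): print(r,g[r,205:222],g[r,348:378])
E
```

```text
287 61 0.004 [0.6382 0.1031 0.004 ]
290 161 0.012 [0.646  0.0354 0.012 ]
290 161 0.004 [0.6462 0.0342 0.004 ]
283 156 0.0318 [0.6403 0.0413 0.0318]
[183 182 182 181 181 174 155 113  76  67  70  69  67  67  68  66  71  94
 131 163 176 179]
20 [ 91  91  91  90  94 110 145 173 183 184 185 184 185 185 187 188 187] [178 180 179 178 176 171 153 123  99  94  93  93  91 107 135 159 169 171
 173 172 170 172 171 161 138 107  92  90  91  90]
60 [ 92  90  92  92  92  92  93  97 117 152 176 182 182 184 183 183 183] [178 177 177 173 156 125  99  95  93  95  95 103 135 159 169 171 171 171
 170 170 167 155 128  98  87  89  91  92  92  91]
```

View pics/w4z.png

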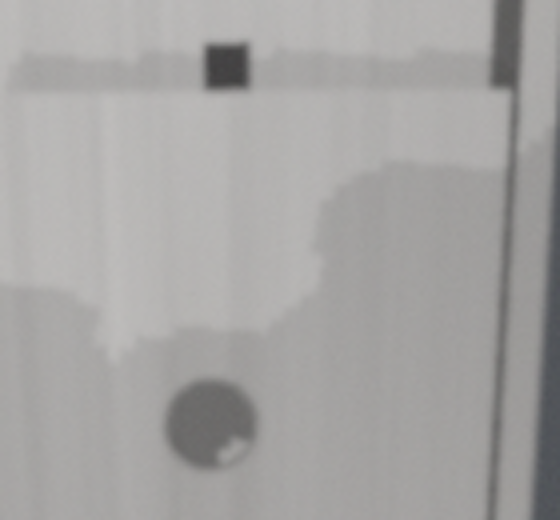

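The zoom shows the hole at wrist pixel (283,156) and the slot's far end at (287,61). From these, the hole is about 39 mm behind the slot's middle and 3–4 mm short of the rail contact. I now lower it gently.

>>> move_arm --motion '[{"tx": 0,"ty": 0,"tz": 0.008,"twist": 0},{"tx": 0,"ty": 0,"tz": 0.006,"twist": 0},{"tx": 0,"ty": 0,"tz": 0.003,"twist": 0},{"tx": 0,"ty": 0,"tz": 0.001,"twist": 0},{"tx": 0,"ty": 0,"tz": 0,"twist": 0},{"tx": 0,"ty": 0,"tz": 0,"twist": 0}]' --squeeze 10

```text
clock: 11.6
position: [0.6455, -0.015, 0.0478]
ee_rot: [2.131, 2.308, 0.0]
force: [-0.0, 0.9, -5.0]
width: 0.477
gripper_force: 10.0
```

>>> move_arm --motion '[{"tx": 0,"ty": 0,"tz": 0.001,"twist": 0},{"tx": 0,"ty": 0,"tz": 0.001,"twist": 0},{"tx": 0,"ty": 0,"tz": 0,"twist": 0}]'

```text
clock: 11.9
position: [0.6457, -0.0154, 0.0461]
ee_rot: [2.131, 2.307, 0.001]
force: [0.6, -1.4, -1.0]
width: 0.479
gripper_force: 10.0
```

>>> move_arm --motion '[{"tx": 0,"ty": 0,"tz": 0.001,"twist": 0},{"tx": 0,"ty": 0,"tz": 0,"twist": 0}]'

```text
clock: 12.1
position: [0.6458, -0.0155, 0.045]
ee_rot: [2.131, 2.307, 0.001]
force: [0.9, -2.2, -0.3]
width: 0.476
gripper_force: 10.0
```

>>> move_arm --motion '[{"tx": 0,"ty": 0,"tz": 0.001,"twist": 0},{"tx": 0,"ty": 0,"tz": 0.001,"twist": 0},{"tx": 0,"ty": 0,"tz": 0,"twist": 0}]' --squeeze 7

```text
clock: 12.4
position: [0.6453, -0.0149, 0.0425]
ee_rot: [-2.131, -2.309, -0.0]
force: [0.9, -2.4, -0.8]
width: 0.475
gripper_force: 7.0
```

>>> move_arm --motion '[{"tx": 0,"ty": 0,"tz": 0.001,"twist": 0},{"tx": 0,"ty": 0,"tz": 0,"twist": 0}]'

```text
clock: 12.6
position: [0.6454, -0.015, 0.0416]
ee_rot: [-2.131, -2.309, 0.0]
force: [0.4, -1.2, -2.6]
width: 0.476
gripper_force: 7.0
```

>>> move_arm --motion '[{"tx": 0,"ty": 0,"tz": 0.001,"twist": 0},{"tx": 0,"ty": 0,"tz": 0,"twist": 0}]'

```text
clock: 12.8
position: [0.6454, -0.0149, 0.0413]
ee_rot: [-2.131, -2.309, -0.001]
force: [-0.9, -2.0, 5.1]
width: 0.474
gripper_force: 7.0
```

Tail contact felt (about 5 N upward at TCP z 0.0413). I ease off slightly and feel for the rail.

>>> move_arm --motion '[{"tx": 0,"ty": 0,"tz": -0.0006,"twist": 0},{"tx": 0,"ty": 0.001,"tz": 0,"twist": 0},{"tx": 0,"ty": 0.001,"tz": 0,"twist": 0},{"tx": 0,"ty": 0,"tz": 0,"twist": 0}]'

```text
clock: 13.2
position: [0.6464, -0.0147, 0.0413]
ee_rot: [-2.129, -2.307, 0.002]
force: [-4.8, -1.1, 4.8]
width: 0.482
gripper_force: 7.0
```

>>> move_arm --motion '[{"tx": 0,"ty": 0.001,"tz": 0,"twist": 0},{"tx": 0,"ty": 0,"tz": 0,"twist": 0}]'

```text
clock: 13.4
position: [0.6474, -0.0145, 0.0413]
ee_rot: [-2.129, -2.307, 0.001]
force: [-4.9, -1.2, 5.4]
width: 0.475
gripper_force: 7.0
```

>>> move_arm --motion '[{"tx": 0,"ty": 0.001,"tz": 0,"twist": 0},{"tx": 0,"ty": 0,"tz": 0,"twist": 0}]'

```text
clock: 13.6
position: [0.6483, -0.0144, 0.0413]
ee_rot: [-2.129, -2.307, 0.001]
force: [-5.0, -0.8, 4.8]
width: 0.477
gripper_force: 7.0
```

>>> move_arm --motion '[{"tx": 0,"ty": 0.001,"tz": -0.0004,"twist": 0},{"tx": 0,"ty": 0,"tz": 0,"twist": 0}]'

```text
clock: 13.8
position: [0.65, -0.0141, 0.0413]
ee_rot: [-2.129, -2.308, 0.0]
force: [-2.0, 0.2, -0.1]
width: 0.477
gripper_force: 7.0
```

>>> move_arm --motion '[{"tx": 0,"ty": 0.001,"tz": 0,"twist": 0},{"tx": 0,"ty": 0,"tz": 0,"twist": 0}]'

```text
clock: 14.0
position: [0.6507, -0.0142, 0.0414]
ee_rot: [-2.13, -2.308, 0.001]
force: [-5.1, 0.5, 0.8]
width: 0.479
gripper_force: 7.0
```

>>> move_arm --motion '[{"tx": 0,"ty": 0.0007,"tz": 0,"twist": 0},{"tx": 0,"ty": 0,"tz": 0,"twist": 0}]'

```text
clock: 14.2
position: [0.6507, -0.0143, 0.0414]
ee_rot: [-2.129, -2.307, 0.002]
force: [-7.4, -0.3, 2.3]
width: 0.476
gripper_force: 7.0
```

```bash
python3 w.py w5 | head -3; python3 -c "
import cv2;im=cv2.imread('pics/w5.png');cv2.imwrite('pics/w5z.png',cv2.resize(im[40:260,190:380],None,fx=2.7,fy=2.7,interpolation=2))"
```

```text
14.2 [ 0.6507 -0.0143  0.0414] toolx [-0.0799  0.9968] [-7.4107 -0.2927  2.3221]
stand_hole 0.62 [281.8 152.2] [0.6446 0.0435]
stand 0.66 [284.8 190. ] [0.6488 0.0172]
```

View pics/w5z.png

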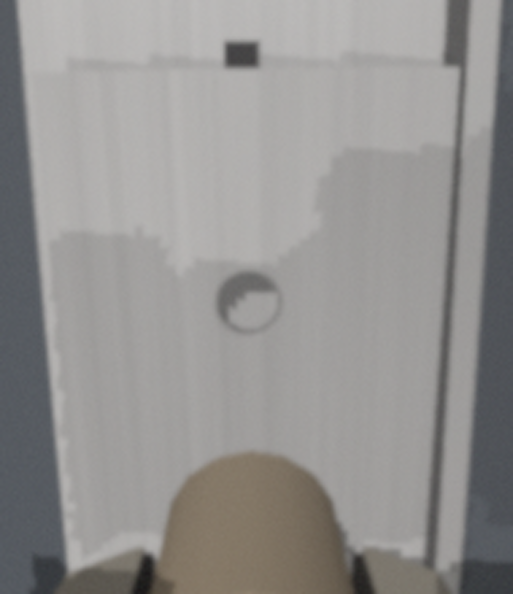

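Against the rail: the push rose from 5 to 7 N with no motion. I ease the push and start sliding towards +y.

>>> move_arm --motion '[{"tx": 0,"ty": -0.0006,"tz": 0,"twist": 0},{"tx": 0.001,"ty": 0,"tz": 0,"twist": 0},{"tx": 0.0015,"ty": 0,"tz": 0,"twist": 0},{"tx": 0.0015,"ty": 0,"tz": -0.0001,"twist": 0},{"tx": 0,"ty": 0,"tz": 0,"twist": 0}]'

```text
clock: 15.1
position: [0.6506, -0.0124, 0.0417]
ee_rot: [2.131, 2.307, -0.003]
force: [-4.7, -4.7, -0.7]
width: 0.481
gripper_force: 7.0
```

>>> move_arm --motion '[{"tx": 0.0015,"ty": 0,"tz": -0.0001,"twist": 0},{"tx": 0.0015,"ty": 0,"tz": 0,"twist": 0},{"tx": 0.0015,"ty": 0,"tz": -0.0001,"twist": 0}]'

```text
clock: 15.4
position: [0.6502, -0.0086, 0.042]
ee_rot: [2.132, 2.306, -0.004]
force: [-4.8, -6.3, 0.6]
width: 0.48
gripper_force: 7.0
```

>>> move_arm --motion '[{"tx": 0.0015,"ty": 0,"tz": -0.0001,"twist": 0},{"tx": 0.0015,"ty": 0,"tz": 0,"twist": 0},{"tx": 0.001,"ty": 0,"tz": -0.0001,"twist": 0}]'

```text
clock: 15.7
position: [0.6499, -0.0048, 0.0423]
ee_rot: [2.132, 2.305, -0.004]
force: [-4.6, -7.7, 1.7]
width: 0.478
gripper_force: 7.0
```

>>> move_arm --motion '[{"tx": 0,"ty": -0.0004,"tz": -0.0006,"twist": 0},{"tx": 0,"ty": 0,"tz": 0,"twist": 0}]'

```text
clock: 15.9
position: [0.6498, -0.0036, 0.0427]
ee_rot: [2.131, 2.307, -0.002]
force: [-3.4, -4.6, 0.0]
width: 0.476
gripper_force: 7.0
```

```bash
python3 w.py w6; python3 -c "
import cv2;im=cv2.imread('pics/w6.png');cv2.imwrite('pics/w6z.png',cv2.resize(im[40:260,190:380],None,fx=2.7,fy=2.7,interpolation=2))"
```

```text
15.9 [ 0.6498 -0.0036  0.0427] toolx [-0.0788  0.9969] [-3.3672 -4.6136  0.0175]
stand_hole 0.68 [284.1 150.6] [0.6453 0.0551]
stand_top 0.65 [286.5 301. ] [ 0.6515 -0.0109]
stand 0.6 [283.4 188.3] [0.6469 0.0286]
dock_rail 0.96 [361.8 112.9] [0.688  0.0833]
(0.64, ((646.0667724609375, 28.479572296142578), (97.79500579833984, 157.8271484375), 5.2072978019714355))
(0.7, ((646.54833984375, 59.31856155395508), (109.56913757324219, 170.52976989746094), 5.23060941696167))
```

The stand follows the gripper (hole about 11 mm further along), with roughly 14 mm left to the pin. I continue in small steps.

>>> move_arm --motion '[{"tx": 0.0015,"ty": 0,"tz": -0.0001,"twist": 0},{"tx": 0.0015,"ty": 0,"tz": 0,"twist": 0},{"tx": 0.0015,"ty": 0,"tz": -0.0001,"twist": 0}]'

```text
clock: 16.6
position: [0.6494, 0.0008, 0.0429]
ee_rot: [2.132, 2.306, -0.002]
force: [-4.0, -5.1, -1.3]
width: 0.475
gripper_force: 7.0
```

>>> move_arm --motion '[{"tx": 0.001,"ty": 0,"tz": -0.0001,"twist": 0},{"tx": 0.001,"ty": 0,"tz": 0,"twist": 0},{"tx": 0.001,"ty": 0,"tz": -0.0001,"twist": 0}]'

```text
clock: 16.9
position: [0.6491, 0.0039, 0.0431]
ee_rot: [2.131, 2.307, -0.002]
force: [-3.5, -4.1, -1.8]
width: 0.479
gripper_force: 7.0
```

>>> move_arm --motion '[{"tx": 0.001,"ty": 0,"tz": 0,"twist": 0},{"tx": 0.001,"ty": 0,"tz": 0,"twist": 0}]'

```text
clock: 17.1
position: [0.6489, 0.0059, 0.043]
ee_rot: [2.131, 2.307, -0.003]
force: [-4.3, -4.1, -0.8]
width: 0.477
gripper_force: 7.0
```

>>> move_arm --motion '[{"tx": 0.001,"ty": 0,"tz": 0,"twist": 0},{"tx": 0.001,"ty": 0,"tz": 0,"twist": 0}]'

```text
clock: 17.3
position: [0.6487, 0.0088, 0.0428]
ee_rot: [-2.131, -2.308, 0.002]
force: [-3.7, -0.7, -3.5]
width: 0.478
gripper_force: 7.0
```

>>> move_arm --motion '[{"tx": 0.001,"ty": 0,"tz": 0,"twist": 0},{"tx": 0.001,"ty": 0,"tz": 0,"twist": 0}]'

```text
clock: 17.5
position: [0.6485, 0.0116, 0.0428]
ee_rot: [-2.13, -2.308, 0.001]
force: [-4.4, -0.8, -3.9]
width: 0.48
gripper_force: 7.0
```

>>> move_arm --motion '[{"tx": 0.001,"ty": 0,"tz": 0,"twist": 0},{"tx": 0.0005,"ty": 0,"tz": 0,"twist": 0}]'

```text
clock: 17.7
position: [0.6485, 0.0129, 0.043]
ee_rot: [-2.13, -2.308, 0.001]
force: [-4.8, -2.0, -4.5]
width: 0.478
gripper_force: 7.0
```

The drag fell and the gripper now carries the weight, so the front may have dropped. I look before going on.

```bash
python3 w.py w7; python3 -c "
import cv2;a=cv2.imread('pics/w6.png')[60:260,200:370];b=cv2.imread('pics/w7.png')[60:260,200:370]
cv2.imwrite('pics/w7z.png',cv2.resize(cv2.hconcat([a,b]),None,fx=2.3,fy=2.3,interpolation=2))"
```

```text
17.7 [0.6485 0.0129 0.043 ] toolx [-0.0801  0.9968] [-4.7692 -2.0147 -4.4642]
stand_top 0.6 [285.4 298.4] [0.6495 0.0069]
stand 0.71 [281.1 196. ] [0.6444 0.0393]
dock_slot 0.72 [280.5 134.4] [0.6406 0.0826]
dock_rail 0.92 [356.1 143.6] [0.686  0.0824]
(0.82, ((645.30712890625, 42.99085235595703), (94.80269622802734, 153.76516723632812), 5.942076206207275))
(0.86, ((645.2909545898438, 76.4931640625), (109.69493865966797, 169.3311004638672), 4.92657995223999))
```

View pics/w7z.png

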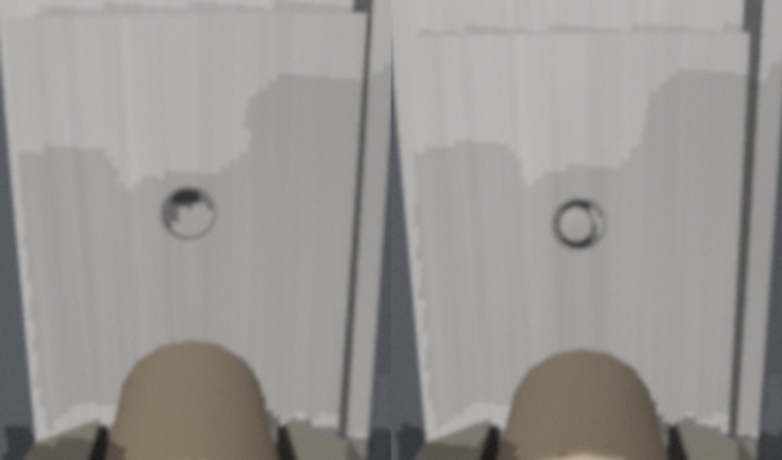

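The right half shows the pin's ring centred in the hole, so it has caught. I stop sliding, ease the side loads, and lower the tail gently to the floor.

>>> move_arm --motion '[{"tx": -0.0005,"ty": -0.0006,"tz": 0,"twist": 0},{"tx": 0,"ty": 0,"tz": 0.001,"twist": 0},{"tx": 0,"ty": 0,"tz": 0.001,"twist": 0},{"tx": 0,"ty": 0,"tz": 0,"twist": 0}]'

```text
clock: 18.5
position: [0.6485, 0.0126, 0.0412]
ee_rot: [-2.13, -2.309, -0.001]
force: [-3.3, 0.1, -4.0]
width: 0.478
gripper_force: 7.0
```

>>> move_arm --motion '[{"tx": 0,"ty": 0,"tz": 0.001,"twist": 0},{"tx": 0,"ty": 0,"tz": 0,"twist": 0}]'

```text
clock: 18.7
position: [0.6485, 0.0124, 0.0402]
ee_rot: [2.131, 2.309, 0.001]
force: [-3.0, 0.6, -3.7]
width: 0.478
gripper_force: 7.0
```

>>> move_arm --motion '[{"tx": 0,"ty": 0,"tz": 0.0007,"twist": 0},{"tx": 0,"ty": 0,"tz": 0,"twist": 0}]'

```text
clock: 18.9
position: [0.6484, 0.0122, 0.0396]
ee_rot: [2.131, 2.308, 0.0]
force: [-3.3, -0.1, -2.3]
width: 0.476
gripper_force: 7.0
```

>>> move_arm --motion '[{"tx": 0,"ty": -0.0003,"tz": 0.0007,"twist": 0},{"tx": 0,"ty": 0,"tz": 0,"twist": 0}]'

```text
clock: 19.1
position: [0.6482, 0.0121, 0.0391]
ee_rot: [2.131, 2.308, 0.001]
force: [-4.3, -1.9, -0.4]
width: 0.474
gripper_force: 7.0
```

>>> move_arm --motion '[{"tx": 0,"ty": 0,"tz": 0.0006,"twist": 0},{"tx": 0,"ty": 0,"tz": 0,"twist": 0}]' --squeeze 4

```text
clock: 19.3
position: [0.6481, 0.012, 0.0387]
ee_rot: [2.131, 2.308, 0.0]
force: [-5.6, -0.6, 2.9]
width: 0.475
gripper_force: 4.0
```

Flat on the floor (TCP z 0.0387, as predicted). Release and lift away.

>>> move_arm --motion '[{"tx": 0,"ty": 0,"tz": 0,"twist": 0},{"tx": 0,"ty": 0,"tz": 0,"twist": 0},{"tx": 0,"ty": 0,"tz": 0,"twist": 0},{"tx": 0,"ty": 0,"tz": 0,"twist": 0},{"tx": 0,"ty": 0,"tz": 0,"twist": 0},{"tx": 0,"ty": 0,"tz": 0,"twist": 0}]' --gripper -0.5

```text
clock: 19.9
position: [0.6481, 0.0124, 0.0383]
ee_rot: [2.131, 2.309, 0.0]
force: [-0.1, -0.3, 0.0]
width: 0.749
gripper_force: 0.0
```

>>> move_arm --motion '[{"tx": 0,"ty": 0,"tz": -0.01,"twist": 0},{"tx": 0,"ty": 0,"tz": -0.025,"twist": 0},{"tx": 0,"ty": 0,"tz": -0.04,"twist": 0},{"tx": 0,"ty": 0,"tz": -0.04,"twist": 0},{"tx": 0,"ty": 0,"tz": -0.02,"twist": 0},{"tx": 0,"ty": 0,"tz": 0,"twist": 0},{"tx": 0,"ty": 0,"tz": 0,"twist": 0}]'

```text
clock: 20.6
position: [0.648, 0.0125, 0.1737]
ee_rot: [2.13, 2.309, 0.002]
force: [0.1, -0.1, -0.1]
width: 0.751
gripper_force: 0.0
```

```bash
python3 w.py w8
```

```text
20.6 [0.648  0.0125 0.1737] toolx [-0.0801  0.9968] [ 0.0913 -0.0519 -0.1131]
stand_hole 0.7 [282.5 140. ] [0.6426 0.0677]
stand_top 0.89 [284.4 212. ] [0.6491 0.0085]
stand 0.59 [283.7 163.6] [0.646  0.0414]
dock_slot 0.9 [280.5 126.8] [0.6393 0.082 ]
dock_rail 0.75 [323.6 129.6] [0.6836 0.0836]
(0.87, ((645.1610717773438, 38.647544860839844), (91.0854721069336, 157.49900817871094), 5.242064476013184))
(0.73, ((645.979248046875, 52.32420349121094), (105.90532684326172, 287.0351257324219), 5.382261753082275))
```

View pics/w8.png

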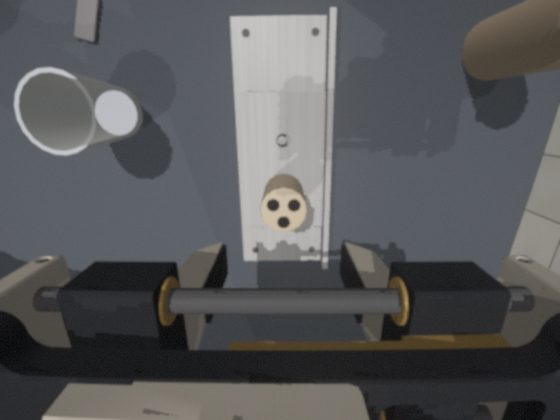

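The stand lies in line with the dock, upright, with the pin in the hole at (282,140). The gripper is clear of it, so I hand in.

```bash
python3 -c "
from cell import arm
print(arm.sign_off())"
```

```text
the job is handed in; nothing more can be done
None
```

The stand is in the dock, flat on the floor against the rail with the pin through its hole; it is released and the job is handed in at about 21 s, though the hand-in returned no verdict.

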